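# Change over the jar at the filling needle

### The job

Lift the finished bottle off the filling stand and stand it gently upright on a free spot of the narrow raised ledge; then slide the wide clip-top jar along the stand onto its narrow beam, until the black port in its lid is directly under the needle, and let go. Keep the jar standing on the stand all the way (never lifted or pushed off), do not bump the needle stand, and leave the other jars, tin, mug and canister where they are.

Things in the scene. Friction and masses are not known exactly. Their poses are not given: they have to be found in the camera images.
- stand: fixed wooden filling stand, all one height: flat top 45 mm above the table. In its frame (origin on the table, z up) a wide board covers x -125..125, y -240..0 mm, and a narrow beam 70 mm wide continues from it at x -35..35, y 0..170 mm. The lane runs along its +y.
- filler: fixed needle stand, same frame as the filling stand: a foot 60 x 60 x 20 mm and a round post (20 dia, to 255 mm high) at x 175, y 120; from the post a level bar 22 mm thick (229 to 251 mm high, y 109..131) reaches back to x -10; below its end, at x 0, y 120, hang a 26 mm dia holder (195 to 245 mm high) and the thin needle
- needle_tip (a point): lower tip of the vertical 6 mm dia needle, 143 mm above the table, over the middle line of the beam at x 0, y 120 mm of the stand's frame
- jar: squat amber clip-top jar, too wide to grasp: 120 dia (lower 54 mm), 78 mm tall with its white lid (104 dia), 0.5 kg; origin at the centre of its underside, z up; starts on the wide board
- port (a point): centre of the black round port (22 dia) in the jar's white lid, 15 mm off the jar's axis along the jar's x, 80 mm above its underside
- bottle: slim amber bottle, 150 tall, 54 dia up to 90 mm, sloping in to a neck 26 dia from 113 mm and a stopper 28 dia at 125 to 150 mm; 0.3 kg; origin at the centre of its underside, z up; starts standing in the lane where board and beam meet
- ledge: fixed narrow wooden ledge: origin on the table below its middle, long side along its x; top 340 mm (x) by 50 mm (y), 80 mm above the table; two jars already stand on it, with the free spot between them
- ledge_jar1: amber glass jar, 50 dia x 85 tall, standing on the ledge; loose, origin at the centre of its underside; to be left alone
- ledge_jar2: clear glass jar, 50 dia x 75 tall, standing on the ledge; loose, origin at the centre of its underside; to be left alone
- spice1: small round spice jar, 36 dia x 55 tall, standing on the wide board beside the lane; loose, origin at the centre of its underside; to be left alone
- spice2: small square metal tin, 34 x 34 x 50 tall, standing on the wide board beside the lane; loose, origin at the centre of its underside; to be left alone
- mug: white mug, 76 dia x 85 tall, handle at its +y, on the table on the robot's side of the beam; loose, origin at the centre of its underside; to be left alone
- canister: metal canister, 70 dia x 100 tall, on the table beyond the stand; loose, origin at the centre of its underside; to be left alone
Mind the look-alikes: they are no part of the job. What is shaped like the jar but yellow is not meant.

How it is judged (in metres and radians):
On the way:
1. the bottle stands released on the ledge (z of bottle in the frame of ledge between 0.075 and 0.086 m and x of bottle in the frame of ledge between -0.165 and 0.165 m and y of bottle in the frame of ledge between -0.022 and 0.022 m and angle between bottle's own z axis and vertical below 0.08 rad and linear speed of bottle below 0.03 m/s and contact force between the fingers and bottle below 0.5 N), for 0.3 s.
At the end, for the whole second after the job is handed in: The bottle stands upright (within 0.08 rad), released and at rest on the ledge's top, its centre within 22 mm of the ledge's middle line; the jar stands level and at rest on the stand with the centre of its port within 8 mm (horizontally) of the needle tip (all of step 1 and horizontal distance between port and needle_tip below 0.008 m and z of jar in the frame of stand between 0.04 and 0.05 m and angle between jar's own z axis and vertical below 0.06 rad and linear speed of jar below 0.03 m/s); the robot touches nothing.
It fails at once if the jar is lifted, tipped or pushed off the stand (z of jar in the frame of stand below 0.035 m or z of jar in the frame of stand above 0.062 m or angle between jar's own z axis and vertical above 0.3 rad).
It fails at once if the needle stand is bumped by the robot or by what it carries (over 3 N) (contact force between any of the arm, the fingers, bottle, jar and filler above 3 N).
It fails at once if the bottle is dropped or slammed onto the ledge (over 60 N) (contact force between bottle and ledge above 60 N).
It fails at once if another jar, tin, mug or canister is shifted by more than 20 mm or knocked over (distance of any of ledge_jar1, ledge_jar2, spice1, spice2, mug, canister from where it was at the start of the episode above 0.02 m or angle between any of ledge_jar1, ledge_jar2, spice1, spice2, mug, canister's own z axis and vertical above 0.5 rad).
It also fails if it takes over 72 s, if anything falls off the work surface, if the arm or the gripper's body presses on something with over 40 N, if the wrist force passes 120 N, or if a joint passes its speed limit or range.

### The arm

A 6-joint arm with a two-finger parallel gripper is mounted at the origin on the work surface. World frame = base frame: x ahead of the robot, y to its left, z up, the work surface at z = 0. Lengths are in mm, angles in rad, forces in N, time in s.
With the tool pointing down it reaches from about 300 to 875 mm from the base axis. Payload 6.4 kg.
Tool frame: the origin (TCP) lies midway between the tips of the shut fingers; the grasp point (between the pads) lies 19 mm behind it (env.tcp_to_grasp is the distance from the TCP to the grasp point, in mm); z points along the fingers, y is the line along which they close (so a half turn about z gives the same grasp; the last joint's range is limited). The gripper opens to 88 mm and grips with 3 to 60 N. Pads are 18 mm wide; open, the fingers measure 123 mm over their backs; the gripper's body (75 mm by 187 mm) begins 45 mm behind the grasp point.
Start: joints at [0.984, 0.181, 1.607, -0, 1.354, -0.206], TCP at [213.696, 533.831, 238.714] pointing down, gripper open.
Joint ranges: [-2.99, 2.99], [-0.89, 2.07], [0.3, 2.58], [-1.14, 4.28], [0, 2.63], [-3.12, 3.12]. Speed limits (rad/s): [2.57, 2.57, 3.01, 3.14, 3.14, 3.14].

### API

Orientations are given as a 3x3 rotation matrix whose columns are the frame's x, y, z axes.
In Python, from workcell import env gives the robot as it stands.
- The arm moves only by the shell command python3 -m pendant 'ROWS' [FORCE]. ROWS is JSON, a list of rows, each a list of 7 numbers: the closure, from 0 (fully open) to 1 (shut), then the shift along the tool's x, y, z in m, then the turn, a rotation vector about the tool's x, y, z in degrees. In form: [[grip, x, y, z, ax, ay, az], ...]. A call has exactly 10 rows; each row shifts and turns the commanded pose from where the row before left it, along the tool's axes as they then stand; what a row does not reach is not made up. A row lasts 1/12 s, in which the tool goes at most 41.7 mm and 7.16 degrees, less where a joint would pass 70% of its speed; a pose out of reach is approached as far as the arm can. A call is refused whole if a number of a shift passes 0.0417 or a number of a turn 7.16, either way. A call with a gripper value outside its range is refused whole. The fingers move at their own pace and stop on an object; FORCE is the grip in N (left out, the last holds). Time passes only in rows, so rows that do not move let the fingers close, or fill a call up. It gives the time, the measured TCP pose, the force, the opening and the grip force at its end, in the units of the state.
- env.read_state(): the state, without advancing time (a new reading comes with each control period).
- env.get_image(name): name is "side" or "top"; returns (picture, depth): 480x640x3 uint8, red, green, blue; 480x640 float32, mm along the optical axis (not along the pixel's ray), 0 where there is no reading.
- env.calibration(name): a dict with "camera_matrix" (3x3 intrinsics, pixels), "dist" ([k1, k2, p1, p2, k3] as OpenCV has them; the pictures are not rectified), "extrinsics" (4x4, takes a point from world to camera coordinates). Camera axes: x right, y down, z forward; pixel columns grow to the right and rows downward; lengths in mm; the calibration is good to about 2 mm. A picture is of the moment at which its call begins. calibration takes no time and is no camera call.
- env.finish_job(): hands the job in; it is judged then, once.
The state is a dict: "t": time; "joint_pos": joint angles; "joint_velocities": joint speeds; "tau": joint torques, N m; "position": TCP position; "orientation": TCP orientation; "wrist_force": force on the tool from outside, world axes, zero at the start; "moment": the same for the moment, N m; "width": finger opening in mm; "gripper_force": force on a finger pad.
Only numpy, scipy, OpenCV 4.12 (cv2) and the standard library are available. Lean on these libraries where they do the work, as an engineer would, in place of code of your own. Each camera call takes 0.05 s, during which the arm holds its last target. There are 200 camera calls.

## Working session

There is one attempt and no reset: what is moved stays moved. The work goes in short steps, Python scripts to look and compute and a shell command to move; the robot and the scene stay as the last step left them, time stands still between calls to the robot, and variables do not carry over. Pictures are saved under pics/ and viewed, at most 10 in all, crops included, and the job is handed in when it is done.

```bash
mkdir -p pics; ls; cat > h.py <<'E'
import numpy as np, cv2
from workcell import env
def shot(n,save=None):
    im,d=env.get_image(n); np.savez(f'/tmp/{n}.npz',im=im,d=d)
    if save: cv2.imwrite(f'pics/{save}.png',im[:,:,::-1])
    return im,d
def load(n):
    z=np.load(f'/tmp/{n}.npz'); return z['im'],z['d']
def ray(n,uv):
    c=env.calibration(n);K=np.array(c['camera_matrix'],float);E=np.array(c['extrinsics'],float)
    p=cv2.undistortPoints(np.array(uv,float).reshape(-1,1,2),K,np.array(c['dist'],float)).reshape(-1,2)
    R=E[:3,:3];t=E[:3,3]
    return -R.T@t,np.c_[p,np.ones(len(p))]@R   # origin, dirs with optical depth 1
def onz(n,uv,z):
    o,d=ray(n,uv); return o+d*((z-o[2])/d[:,2])[:,None]
def cloud(n,uv,dep):
    o,d=ray(n,uv); return o+d*np.asarray(dep)[:,None]
def proj(n,P):
    c=env.calibration(n);E=np.array(c['extrinsics'],float)
    return cv2.projectPoints(np.array(P,float).reshape(-1,3),cv2.Rodrigues(E[:3,:3])[0],E[:3,3],np.array(c['camera_matrix'],float),np.array(c['dist'],float))[0].reshape(-1,2)
E
python3 - <<'E'
from h import *
for n in('top','side'):
    im,d=shot(n,n+'0'); print(n,ray(n,[[320,240]]),(d==0).mean())
s=env.read_state();print(s['t'],s['position'],s['orientation'],s['width'],env.tcp_to_grasp)
E
```

```text
pics
top (array([ 395.03733682,  -36.35673816, 1201.55648874]), array([[ 0.11665663,  0.02764988, -0.99291207]])) 0.003899739583333333
side (array([ -78.6486837 , -825.46787109,  673.89302447]), array([[ 0.52544572,  0.68450962, -0.5054675 ]])) 0.004140625
0.1 [213.41713285 533.42596667 237.92027716] [[-9.28385702e-01  3.71617111e-01 -8.42838383e-04]
 [ 3.71617941e-01  9.28384869e-01 -1.28134004e-03]
 [ 3.06310517e-04 -1.50279164e-03 -9.99998824e-01]] 88.26393652516455 18.700000000000003
```

View pics/top0.png

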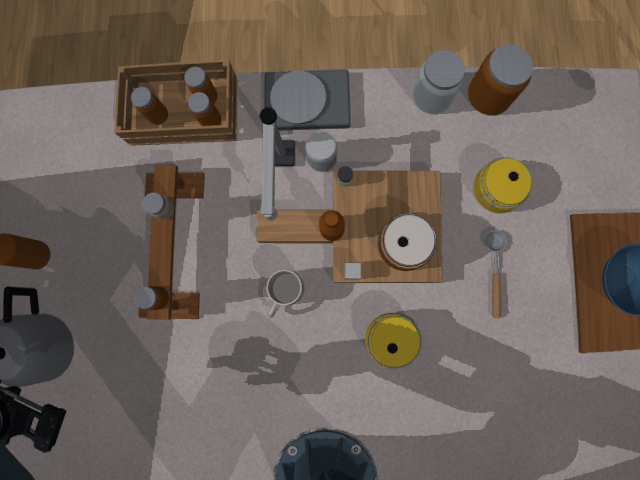

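View pics/side0.png

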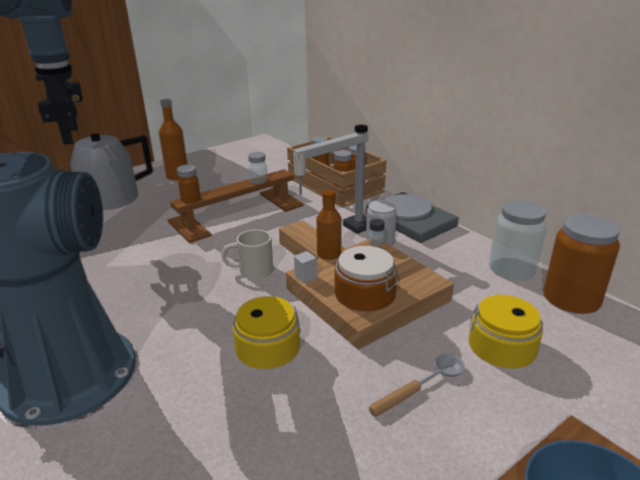

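Top view: the amber jar with the white lid is at (410,240) with its port at (403,241). The bottle is at (331,222), the needle holder at about (268,215), the ledge at (162,165..318) and its jars at (157,205) and (150,298).

What could be mistaken for the jar: yellow at (393,340) and yellow at (503,185). For the bottle: the big bottle at (20,250), the crate bottles at (150,105), (197,80) and (203,107), and the big amber jar at (500,80). I choose the white-lidded jar at (410,240) and the slim bottle at (331,222).

```bash
python3 - <<'E'
from h import *
U,V=np.meshgrid(np.arange(640),np.arange(480))
uv=np.c_[U.ravel(),V.ravel()]
C={}
for n in('top','side'):
    im,d=load(n); P=cloud(n,uv,d.ravel()).reshape(480,640,3); P[d==0]=np.nan; C[n]=(im,P)
im,P=C['top']
hsv=cv2.cvtColor(im,cv2.COLOR_RGB2HSV)
def box(u0,u1,v0,v1):
    m=np.zeros((480,640),bool); m[v0:v1,u0:u1]=1; return m
# stand
for nm,b in(('board',box(325,450,160,292)),('beam',box(250,332,200,250))):
    m=b&(abs(P[:,:,2]-45)<10); Q=P[m]; zz=np.median(Q[:,2]); m=b&(abs(P[:,:,2]-zz)<7);Q=P[m]
    print(nm,'z',zz,cv2.minAreaRect(Q[:,:2].astype(np.float32)), cv2.boxPoints(cv2.minAreaRect(Q[:,:2].astype(np.float32))).round(0).tolist())
m=box(135,182,150,330)&(abs(P[:,:,2]-80)<12);Q=P[m];zz=np.median(Q[:,2]);m=m&(abs(P[:,:,2]-zz)<7);Q=P[m]
r=cv2.minAreaRect(Q[:,:2].astype(np.float32));print('ledge z',zz,r)
def top(nm,b,lo,hi):
    m=b&(P[:,:,2]>lo)&(P[:,:,2]<hi); Q=P[m]; z=np.percentile(Q[:,2],90); Q=Q[abs(Q[:,2]-z)<6]
    (c,rad)=cv2.minEnclosingCircle(Q[:,:2].astype(np.float32)); print(nm,'z',np.median(Q[:,2]).round(1),'c',np.round(c,1),'mean',Q[:,:2].mean(0).round(1),'r',round(rad,1),len(Q))
top('lid',box(378,442,205,275),110,140)
top('bottle',box(312,350,200,245),185,210)
top('lj1',box(140,178,188,222),130,190)
top('lj2',box(130,172,280,315),130,190)
top('spice1',box(335,357,163,188),80,120)
top('spice2',box(340,365,258,282),80,120)
top('mug',box(262,305,266,312),70,100)
top('can',box(302,340,130,172),85,115)
top('bar',box(260,278,120,222),225,300)
# port
m=box(385,435,215,270)&(hsv[:,:,2]<60); v,u=np.nonzero(m); print('port px',u.mean(),v.mean(),len(u),onz('top',[[u.mean(),v.mean()]],125))
imc=cv2.resize(im[150:300,240:460],None,fx=3.4,fy=3.4,interpolation=2)[:600]; cv2.imwrite('pics/crop.png',imc[:,:,::-1])
# side: lid / port / stopper
im,P=C['side'];hsv=cv2.cvtColor(im,cv2.COLOR_RGB2HSV)
b=box(330,400,243,275)&(abs(P[:,:,2]-123)<8)&(hsv[:,:,1]<60); print('side lid',P[b].mean(0),b.sum())
b=box(345,375,248,265)&(hsv[:,:,2]<60); v,u=np.nonzero(b); print('side port',u.mean(),v.mean(),onz('side',[[u.mean(),v.mean()]],125),np.nanmedian(P[b],0))
b=box(315,345,185,260)&(P[:,:,2]>175)&(P[:,:,2]<215)&(hsv[:,:,1]>100);print('side stopper',np.median(P[b],0),P[b][:,2].max(),b.sum())
b=box(170,300,165,225)&(abs(P[:,:,2]-80)<5);print('side ledge z',np.median(P[b][:,2]))
b=box(285,450,220,330)&(abs(P[:,:,2]-45)<5);print('side stand z',np.median(P[b][:,2]))
E
```

```text
board z 44.12744177624563 ((571.4949340820312, -144.72706604003906), (258.78607177734375, 272.5476379394531), 88.28933715820312) [[431.0, -270.0], [704.0, -278.0], [712.0, -19.0], [439.0, -11.0]]
beam z 44.190931235920516 ((565.7625732421875, 54.40330505371094), (163.44703674316406, 69.4291000366211), 88.08057403564453) [[528.0, -26.0], [598.0, -28.0], [603.0, 135.0], [534.0, 137.0]]
ledge z 78.98170234606096 ((534.85986328125, 341.4166564941406), (53.163116455078125, 340.5299377441406), 87.30238342285156)
lid z 122.3 c [ 518.4 -192.1] mean [ 518.  -190.3] r 53.4 1892
bottle z 194.2 c [555.  -31.5] mean [554.8 -31.4] r 13.8 158
lj1 z 153.9 c [603.7 336.2] mean [604.2 335.2] r 23.3 355
lj2 z 164.3 c [411.4 345.7] mean [411.2 345.2] r 23.2 387
spice1 z 99.0 c [667.2 -62.9] mean [667.3 -62.8] r 16.7 178
spice2 z 94.1 c [460.3 -73.1] mean [460.5 -72.8] r 22.3 265
mug z 84.2 c [428.6  73.1] mean [428.9  73.6] r 38.1 207
can z 99.1 c [714.3 -21.6] mean [729.9 -12. ] r 50.7 619
bar z 250.0 c [645.5  83.5] mean [643.   84.2] r 88.5 1040
port px 402.64935064935065 241.75324675324674 77 [[ 513.33833906 -175.50355295  125.        ]]
side lid [ 514.68183692 -193.93032689  122.19879722] 1341
side port 359.1 256.15 [[ 512.41946213 -177.20561127  125.        ]] [ 513.70321966 -177.55357782  124.65681723]
side stopper [549.93626368 -37.73840841 189.65803344] 196.7951803251035 166
side ledge z 78.7986378155648
side stand z 44.36315648304446
```

View pics/crop.png

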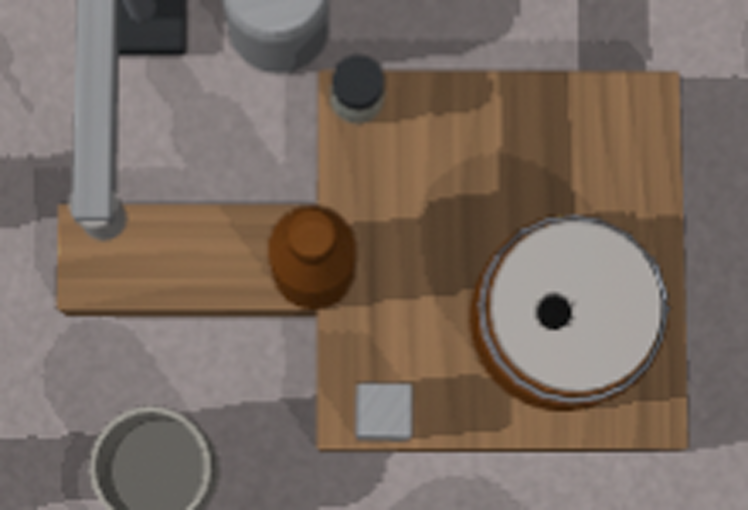

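The crop confirms the choice: the white-lidded amber jar has its port at crop (553,312), and the slim bottle's stopper is at crop (312,233). Next I turn the gripper so it closes along world x, and raise it.

```bash
python3 -m pendant '[[0,0,0,-0.006,0,0,7],[0,0,0,-0.006,0,0,7],[0,0,0,-0.006,0,0,7],[0,0,0,-0.006,0,0,7],[0,0,0,-0.006,0,0,7],[0,0,0,-0.006,0,0,7],[0,0,0,-0.006,0,0,7],[0,0,0,-0.006,0,0,7],[0,0,0,-0.006,0,0,7],[0,0,0,-0.006,0,0,7]]' 25
```

```text
t: 0.93
position: [213.5, 533.6, 298.4]
orientation: [[0.038, 0.999, -0.001], [0.999, -0.038, -0.001], [-0.001, -0.001, -1.0]]
wrist_force: [0.5, 0.0, -0.7]
width: 88.2
gripper_force: 0.0
```

```bash
python3 -m pendant '[[0,-0.0275,0.018,0,0,0,0],[0,-0.0275,0.018,0,0,0,0],[0,-0.0275,0.018,0,0,0,0],[0,-0.0275,0.018,0,0,0,0],[0,-0.0275,0.018,0,0,0,0],[0,-0.0275,0.018,0,0,0,0],[0,-0.0275,0.018,0,0,0,0],[0,-0.0275,0.018,0,0,0,0],[0,-0.0275,0.018,0,0,0,0],[0,-0.0275,0.018,0,0,0,0]]' && python3 -m pendant '[[0,-0.0275,0.018,0,0,0,0],[0,-0.0275,0.018,0,0,0,0],[0,-0.0275,0.018,0,0,0,0],[0,-0.0275,0.018,0,0,0,0],[0,-0.0275,0.018,0,0,0,0],[0,-0.0275,0.018,0,0,0,0],[0,-0.0275,0.018,0,0,0,0],[0,-0.0275,0.018,0,0,0,0],[0,-0.0275,0.018,0,0,0,0],[0,-0.0275,0.018,0,0,0,0]]'
```

```text
t: 1.77
position: [385.2, 251.7, 298.5]
orientation: [[0.032, 1.0, -0.0], [1.0, -0.032, -0.0], [-0.0, -0.0, -1.0]]
wrist_force: [0.5, 0.6, -0.6]
width: 88.2
gripper_force: 0.0
t: 2.6
position: [556.4, -28.8, 298.3]
orientation: [[0.032, 0.999, -0.001], [0.999, -0.032, 0.0], [0.0, -0.001, -1.0]]
wrist_force: [1.3, 0.9, 1.1]
width: 88.2
gripper_force: 0.0
```

```bash
python3 -m pendant '[[0,-0.0015,0,0.017,0,0,0],[0,0,0,0.017,0,0,0],[0,0,0,0.017,0,0,0],[0,0,0,0.017,0,0,0],[0,0,0,0.017,0,0,0],[0,0,0,0.017,0,0,0],[0,0,0,0.017,0,0,0],[0,0,0,0.018,0,0,0],[0,0,0,0,0,0,0],[0,0,0,0,0,0,0]]'; python3 - <<'E'
from h import *
im,d=shot('side'); cv2.imwrite('pics/s1.png',cv2.resize(im[100:300,200:440],None,fx=2.5,fy=2.5)[:,:,::-1])
E
```

```text
t: 3.43
position: [555.0, -28.6, 160.7]
orientation: [[0.032, 0.999, -0.003], [0.999, -0.032, 0.001], [0.001, -0.003, -1.0]]
wrist_force: [-0.5, 0.4, -0.2]
width: 88.1
gripper_force: 0.0
```

View pics/s1.png

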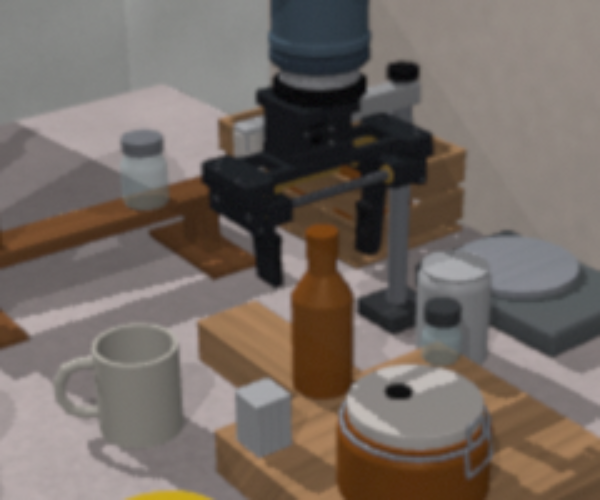

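The stopper at crop (322,240) sits between the fingertips at (270,280) and (368,250). I close the gripper.

```bash
python3 -m pendant '[[0,-0.002,0,0,0,0,0],[1,0,0,0,0,0,0],[1,0,0,0,0,0,0],[1,0,0,0,0,0,0],[1,0,0,0,0,0,0],[1,0,0,0,0,0,0],[1,0,0,0,0,0,0],[1,0,0,0,0,0,0],[1,0,0,0,0,0,0],[1,0,0,0,0,0,0]]' 25
```

```text
t: 4.32
position: [555.9, -30.8, 161.7]
orientation: [[0.032, 0.999, -0.0], [0.999, -0.032, 0.0], [-0.0, -0.0, -1.0]]
wrist_force: [-0.7, -0.0, 0.5]
width: 30.2
gripper_force: 0.0
```

```bash
python3 -m pendant '[[1,0,0,0,0,0,0],[1,0,0,0,0,0,0],[1,0,0,0,0,0,0],[1,0,0,0,0,0,0],[1,0,0,0,0,0,0],[1,0,0,-0.004,0,0,0],[1,0,0,-0.006,0,0,0],[1,0,0,-0.008,0,0,0],[1,0,0,-0.01,0,0,0],[1,0,0,-0.01,0,0,0]]' 25
```

```text
t: 5.15
position: [556.0, -30.8, 200.9]
orientation: [[0.032, 0.999, 0.0], [0.999, -0.032, -0.0], [-0.0, 0.0, -1.0]]
wrist_force: [0.1, -0.1, -3.1]
width: 26.3
gripper_force: 25.0
```

```bash
python3 -m pendant '[[1,0,-0.003,-0.01,0,0,0],[1,0,-0.008,-0.01,0,0,0],[1,0,-0.013,-0.01,0,0,0],[1,0,-0.016,-0.01,0,0,0],[1,0,-0.018,-0.01,0,0,0],[1,0,-0.018,0,0,0,0],[1,0,-0.016,0,0,0,0],[1,0,-0.013,0,0,0,0],[1,0,-0.008,0,0,0,0],[1,0,-0.003,0,0,0,0]]' && python3 -m pendant '[[1,0.004,0,0,0,0,0],[1,0.01,0,0,0,0,0],[1,0.017,0,0,0,0,0],[1,0.023,0,0,0,0,0],[1,0.026,0,0,0,0,0],[1,0.028,0,0,0,0,0],[1,0.028,0,0,0,0,0],[1,0.028,0,0,0,0,0],[1,0.028,0,0,0,0,0],[1,0.028,0,0,0,0,0]]'
```

```text
t: 5.98
position: [439.2, -27.0, 250.5]
orientation: [[0.032, 0.999, 0.001], [0.999, -0.032, -0.0], [-0.0, 0.001, -1.0]]
wrist_force: [0.5, -1.1, -3.2]
width: 25.9
gripper_force: 25.0
t: 6.82
position: [447.1, 195.3, 249.7]
orientation: [[0.031, 1.0, -0.0], [1.0, -0.031, 0.0], [0.0, -0.0, -1.0]]
wrist_force: [0.5, -0.5, -2.4]
width: 25.8
gripper_force: 25.0
```

```bash
python3 -m pendant '[[1,0.026,0.006,0,0,0,0],[1,0.022,0.009,0,0,0,0],[1,0.02,0.01,0,0,0,0],[1,0.018,0.01,0,0,0,0],[1,0.016,0.009,0,0,0,0],[1,0.015,0.006,0,0,0,0],[1,0.013,0.004,0,0,0,0],[1,0.01,0.002,0,0,0,0],[1,0.006,0,0,0,0,0],[1,0.003,0,0,0,0,0]]'; python3 - <<'E'
from h import *
im,d=shot('side'); cv2.imwrite('pics/s2.png',cv2.resize(im[80:280,120:400],None,fx=2.8,fy=2.8)[:,:,::-1]); im,d=shot('top')
E
```

```text
t: 7.65
position: [507.3, 341.2, 249.2]
orientation: [[0.031, 1.0, -0.001], [1.0, -0.031, -0.0], [-0.0, -0.001, -1.0]]
wrist_force: [0.7, 0.6, -3.7]
width: 26.6
gripper_force: 25.0
```

View pics/s2.png

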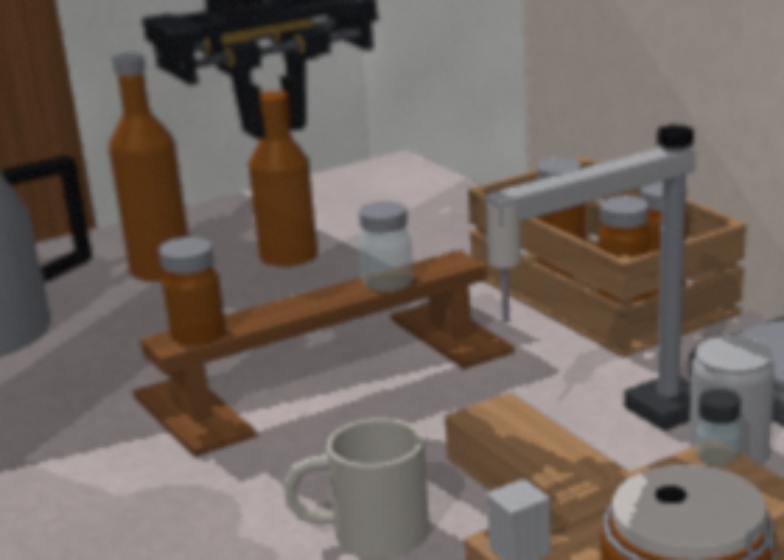

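The bottle hangs over the ledge gap with its base at crop (287,262), and the needle tip is at crop (506,320). I check its tilt and position over the ledge, and the needle tip ray.

```bash
python3 - <<'E'
from h import *
im,d=load('side'); hsv=cv2.cvtColor(im,cv2.COLOR_RGB2HSV)
print('needle tip by side ray z143',onz('side',[[300.7,194.5]],143), 'proj of estimate',proj('side',[[567,86.5,143],[567,86.5,195]]))
m=np.zeros((480,640),bool); m[108:178,203:240]=1
m&=(hsv[:,:,0]<20)&(hsv[:,:,1]>120)&(d>1000); v,u=np.nonzero(m)
P=cloud('side',np.c_[u,v],d[m]); o=ray('side',[[0,0]])[0]
f=P[:,:2]-o[:2]; f=np.median(f,0); f/=np.linalg.norm(f); lat=np.array([-f[1],f[0]])
for lo,hi in((128,145),(150,170),(180,200),(200,215),(230,250),(260,285)):
    k=(P[:,2]>lo)&(P[:,2]<hi)&(abs((P[:,:2]-np.median(P[:,:2],0))@lat)<60); Q=P[k]
    if len(Q)>5:
        l=(Q[:,:2])@lat; print(lo,hi,len(Q),'lat mid',(l.min()+l.max())/2,'w',np.ptp(l),'near',np.percentile(Q[:,:2]@f,10))
print('TCP lat/f',np.array([507.3,341.2])@lat,np.array([507.3,341.2])@f, 'zmin',P[:,2].min(),P[:,2].max(),lat)
# ledge in side view
U,V=np.meshgrid(np.arange(100,320),np.arange(130,250)); PP=cloud('side',np.c_[U.ravel(),V.ravel()],d[130:250,100:320].ravel())
k=(abs(PP[:,2]-79)<3)&(PP[:,1]>250)&(PP[:,1]<450); print('side ledge',cv2.minAreaRect(PP[k][:,:2].astype(np.float32)))
E
```

```text
needle tip by side ray z143 [[564.90181842  82.64818578 143.        ]] proj of estimate [[300.44703406 193.68238758]
 [299.74670088 172.57398558]]
128 145 82 lat mid -299.6295804778724 w 47.98212288387754 near 503.6310944475155
150 170 146 lat mid -299.40006336531985 w 48.21105402886138 near 503.71168571112986
180 200 155 lat mid -299.49743469971884 w 48.01065897140444 near 504.0855639230544
200 215 112 lat mid -299.1425423094506 w 47.17055612379295 near 504.53187443943807
230 250 113 lat mid -299.60552331076036 w 36.542677983589215 near 512.4509871996225
260 285 120 lat mid -301.80280440937236 w 26.585024166768733 near 516.5783992602808
TCP lat/f -300.51976213450587 532.4083043742086 zmin 132.83364925454578 286.3475645561383 [-0.89389394  0.44827852]
side ledge ((600.7074584960938, 335.00372314453125), (469.50823974609375, 156.3636016845703), 10.83685302734375)
```

Bottle vertical and centred over the ledge. Lower it.

```bash
python3 -m pendant '[[1,0.001,0,0.004,0,0,0],[1,0,0,0.007,0,0,0],[1,0,0,0.008,0,0,0],[1,0,0,0.008,0,0,0],[1,0,0,0.007,0,0,0],[1,0,0,0.006,0,0,0],[1,0,0,0.004,0,0,0],[1,0,0,0.003,0,0,0],[1,0,0,0.002,0,0,0],[1,0,0,0,0,0,0]]' && python3 -m pendant '[[1,0,0,0.0005,0,0,0],[1,0,0,0.0005,0,0,0],[1,0,0,0.0005,0,0,0],[1,0,0,0.0005,0,0,0],[1,0,0,0.0005,0,0,0],[1,0,0,0.0005,0,0,0],[1,0,0,0,0,0,0],[1,0,0,0,0,0,0],[1,0,0,0,0,0,0],[1,0,0,0,0,0,0]]'
```

```text
t: 8.58
position: [507.7, 340.9, 200.4]
orientation: [[0.032, 0.999, -0.0], [0.999, -0.032, -0.0], [-0.0, -0.0, -1.0]]
wrist_force: [-0.5, 0.5, -2.4]
width: 26.1
gripper_force: 25.0
t: 9.42
position: [507.8, 340.9, 197.7]
orientation: [[0.032, 0.999, 0.0], [0.999, -0.032, 0.0], [0.0, 0.0, -1.0]]
wrist_force: [0.1, -0.0, -3.5]
width: 26.5
gripper_force: 25.0
```

```bash
python3 -m pendant '[[1,0.001,0,0.0003,0,0,0],[1,0,0,0.0003,0,0,0],[1,0,0,0.0003,0,0,0],[1,0,0,0.0003,0,0,0],[1,0,0,0.0003,0,0,0],[1,0,0,0,0,0,0],[1,0,0,0,0,0,0],[1,0,0,0,0,0,0],[1,0,0,0,0,0,0],[1,0,0,0,0,0,0]]'
```

```text
t: 10.25
position: [507.9, 342.0, 196.7]
orientation: [[0.032, 0.999, 0.001], [0.999, -0.032, 0.0], [0.0, 0.001, -1.0]]
wrist_force: [-1.2, -0.8, 4.2]
width: 26.1
gripper_force: 24.9
```

Contact (≈7 N). Release and rise.

```bash
python3 -m pendant '[[0.6,0,0,0,0,0,0],[0.5,0,0,0,0,0,0],[0.4,0,0,0,0,0,0],[0.2,0,0,0,0,0,0],[0,0,0,0,0,0,0],[0,0,0,0,0,0,0],[0,0,0,0,0,0,0],[0,0,0,0,0,0,0],[0,0,0,0,0,0,0],[0,0,0,0,0,0,0]]' 5 && python3 -m pendant '[[0,0,0,-0.005,0,0,0],[0,0,0,-0.01,0,0,0],[0,0,0,-0.015,0,0,0],[0,0,0,-0.02,0,0,0],[0,0,0,-0.02,0,0,0],[0,0,0,-0.02,0,0,0],[0,0,0,-0.02,0,0,0],[0,0,0,-0.015,0,0,0],[0,0,0,-0.01,0,0,0],[0,0,0,-0.005,0,0,0]]'; python3 - <<'E'
from h import *
im,d=shot('side'); m=np.zeros((480,640),bool); m[100:230,190:250]=1
hsv=cv2.cvtColor(im,cv2.COLOR_RGB2HSV)
m&=(hsv[:,:,0]<20)&(hsv[:,:,1]>120)&(d>1000); v,u=np.nonzero(m)
P=cloud('side',np.c_[u,v],d[m]); lat=np.array([-0.89389394,0.44827852])
for lo,hi in((95,110),(130,160),(180,195),(210,228)):
    Q=P[(P[:,2]>lo)&(P[:,2]<hi)]; Q=Q[abs(Q[:,0]-507)<35]; l=Q[:,:2]@lat; print(lo,len(Q),np.median(l),np.ptp(l))
print(P[:,2].max())
im,d=shot('top'); cv2.imwrite('pics/t2.png',cv2.resize(im[130:350,100:460],None,fx=2.2,fy=2.2)[:,:,::-1])
E
```

```text
t: 11.08
position: [507.8, 341.9, 196.2]
orientation: [[0.032, 0.999, 0.0], [0.999, -0.032, -0.0], [-0.0, 0.0, -1.0]]
wrist_force: [-0.1, -0.5, -0.4]
width: 87.7
gripper_force: 0.0
t: 11.92
position: [508.3, 342.2, 338.9]
orientation: [[0.032, 0.999, 0.003], [0.999, -0.032, 0.001], [0.001, 0.003, -1.0]]
wrist_force: [0.4, -0.5, -0.6]
width: 88.2
gripper_force: 0.0
95 102 -298.9154609281239 50.52112814679265
130 225 -299.60995009097155 49.46498022505307
180 83 -298.5513531724737 36.814451905657904
210 74 -299.793298097033 23.084237185046618
230.07204038761654
```

View pics/t2.png

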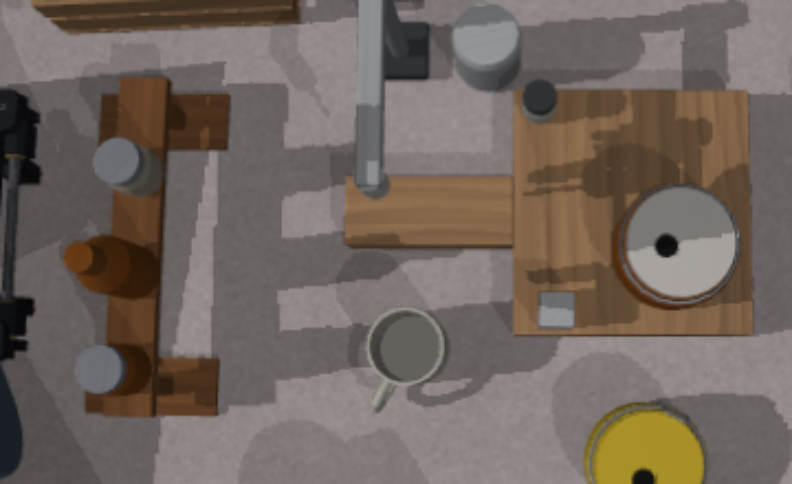

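The bottle stands on the ledge at crop (105,265), between the two jars, and the whole stand is now unobstructed. I refine the stand frame, needle and jar.

```bash
python3 - <<'E'
from h import *
im,d=load('top'); U,V=np.meshgrid(np.arange(640),np.arange(480))
P=cloud('top',np.c_[U.ravel(),V.ravel()],d.ravel()).reshape(480,640,3); P[d==0]=np.nan
m=(abs(P[:,:,2]-44.2)<4); m[:,:250]=0; m[:,460:]=0; m[:160]=0; m[295:]=0
hsv=cv2.cvtColor(im,cv2.COLOR_RGB2HSV)
n,lab,st,_=cv2.connectedComponentsWithStats(m.astype(np.uint8)); k=1+st[1:,4].argmax(); m=lab==k; Q=P[m][:,:2]
B=Q[(Q[:,1]>-15)&(Q[:,1]<130)]
ys=np.arange(-12,128,5.); lo=[];hi=[]
for y in ys:
    s=B[abs(B[:,1]-y)<2.5,0]; lo.append(s.min());hi.append(s.max())
lo,hi=np.array(lo),np.array(hi); good=abs(hi-lo-68)<6; mid=(lo+hi)/2
p=np.polyfit(ys[good],mid[good],1); print('beam midline x=%.4f*y+%.1f'%tuple(p),good.sum(),np.median((hi-lo)[good]))
print('beam end y',np.percentile(Q[(abs(Q[:,0]-567)<25)][:,1],99.9))
E_=Q[(Q[:,1]<0)]; print('board inner edge y at x~470',E_[abs(E_[:,0]-500)<20][:,1].max(),'x~630',E_[abs(E_[:,0]-620)<15][:,1].max(),'outer',Q[abs(Q[:,0]-620)<20][:,1].min(), 'x range at y~-130',E_[abs(E_[:,1]+100)<5][:,0].min(),E_[abs(E_[:,1]+100)<5][:,0].max())
bar=P[(abs(P[:,:,2]-250)<5)&(U>250)&(U<285)&(V>110)]; q=np.polyfit(bar[:,0],bar[:,1],1); print('bar y=%.4f x+%.1f'%tuple(q),'x0',bar[:,0].min())
l=(abs(P[:,:,2]-123)<5)&(U>370)&(U<450)&(V>195)&(V<280); c,r=cv2.minEnclosingCircle(P[l][:,:2].astype(np.float32)); print('lid',c,r,P[l].mean(0))
b=(hsv[:,:,2]<60)&(U>385)&(U<435)&(V>220)&(V<262); print('port',onz('top',[[U[b].mean(),V[b].mean()]],124),b.sum())
E
```

```text
beam midline x=0.0268*y+564.8 21 67.5092580159029
beam end y 135.39699408703203
board inner edge y at x~470 -31.460759983366756 x~630 -36.95907958326421 outer -275.51934425293956 x range at y~-130 438.18534004872276 687.3391608190354
bar y=-0.0265 x+101.1 x0 554.1745007716416
lid (518.3152465820312, -191.59410095214844) 53.49085998535156 [ 518.05889695 -190.19583234  122.29148834]
port [[ 514.65031763 -177.48492693  124.        ]] 82
```

```bash
python3 -m pendant '[[0,-0.012,0.001,0,0,0,0],[0,-0.025,0.001,0,0,0,0],[0,-0.034,0.001,0,0,0,0],[0,-0.034,0.001,0,0,0,0],[0,-0.034,0.001,0,0,0,0],[0,-0.034,0.001,0,0,0,0],[0,-0.034,0.001,0,0,0,0],[0,-0.034,0.001,0,0,0,0],[0,-0.034,0.001,0,0,0,0],[0,-0.034,0.001,0,0,0,0]]' && python3 -m pendant '[[0,-0.034,0.002,0,0,0,0],[0,-0.034,0.002,0,0,0,0],[0,-0.034,0.002,0,0,0,0],[0,-0.034,0.002,0,0,0,0],[0,-0.034,0.002,0,0,0,0],[0,-0.034,0.002,0,0,0,0],[0,-0.034,0.002,0,0,0,0],[0,-0.034,0.002,0,0,0,0],[0,-0.034,0.002,0,0,0,0],[0,-0.015,0,0,0,0,0]]'; python3 - <<'E'
from h import *
im,d=load('side')
s=im[255:300,380:400]; hsv=cv2.cvtColor(im,cv2.COLOR_RGB2HSV)
v,u=np.nonzero((hsv[255:310,375:402,1]<70)); u+=375; v+=255
P=cloud('side',np.c_[u,v],d[v,u]); k=(P[:,2]<108)&(P[:,2]>60)&(np.hypot(P[:,0]-517.5,P[:,1]+191)<80)
Q=P[k]; a=np.degrees(np.arctan2(Q[:,0]-517.5,-(Q[:,1]+191))); r=np.hypot(Q[:,0]-517.5,Q[:,1]+191)
for i in range(0,len(Q),4): print(u[k][i],v[k][i],a[i].round(),r[i].round(1),Q[i,2].round(1))
E
```

```text
t: 12.85
position: [506.7, 30.6, 334.8]
orientation: [[0.032, 0.999, -0.002], [0.999, -0.032, 0.0], [0.0, -0.002, -1.0]]
wrist_force: [0.7, -0.6, 0.1]
width: 88.5
gripper_force: 0.0
t: 13.68
position: [514.1, -292.6, 334.2]
orientation: [[0.035, 0.999, -0.003], [0.999, -0.035, 0.001], [0.001, -0.003, -1.0]]
wrist_force: [0.8, 0.3, -1.1]
width: 88.2
gripper_force: 0.0
394 263 65.0 56.8 105.8
394 266 52.0 53.9 107.0
394 268 45.0 53.6 106.9
394 270 39.0 54.0 106.2
394 272 30.0 55.6 107.4
395 273 31.0 57.3 104.6
394 274 24.0 57.5 106.9
393 275 20.0 57.3 107.1
391 276 14.0 56.3 107.7
391 277 12.0 57.7 107.2
389 278 7.0 56.6 106.9
386 279 0.0 55.2 107.0
396 279 30.0 60.3 92.7
396 280 28.0 61.0 92.0
382 281 -9.0 55.0 106.0
386 281 -2.0 58.2 105.3
376 282 -22.0 55.4 107.4
380 282 -13.0 53.9 104.2
395 282 31.0 58.4 84.3
377 283 -21.0 56.6 105.7
395 283 27.0 59.7 85.3
394 284 24.0 58.7 84.3
393 285 17.0 59.8 86.9
392 286 16.0 58.8 85.2
391 287 11.0 59.5 85.9
388 288 5.0 57.3 85.7
386 289 -0.0 57.4 86.1
390 289 9.0 58.7 81.8
```

Latch lies at 10–30° and nearly flush, clear of the finger contacts (±47°). I tilt back 10° and descend behind the jar.

```bash
python3 -m pendant '[[0,0,0.001,0,0,5,0],[0,0,0,0,0,5,0],[0,-0.005,0,0.028,0,0,0],[0,-0.005,0,0.028,0,0,0],[0,-0.005,0,0.028,0,0,0],[0,-0.005,0,0.028,0,0,0],[0,-0.005,0,0.028,0,0,0],[0,-0.005,0,0.028,0,0,0],[0,-0.005,0,0.028,0,0,0],[0,-0.004,0,0.02,0,0,0]]'; python3 - <<'E'
from h import *
s=env.read_state();print(s['position'],np.round(s['orientation'],3).tolist())
E
```

```text
t: 14.52
position: [514.8, -287.8, 113.2]
orientation: [[0.032, 0.999, 0.002], [0.984, -0.031, 0.177], [0.177, -0.004, -0.984]]
wrist_force: [0.2, 0.3, 0.1]
width: 87.9
gripper_force: 0.0
[ 514.80119149 -287.76454003  113.15942613] [[0.032, 0.999, 0.002], [0.984, -0.031, 0.177], [0.177, -0.004, -0.984]]
```

```bash
python3 -m pendant '[[0,-0.002,0,0.011,0,0,0],[0,-0.002,0,0.011,0,0,0],[0,-0.002,0,0.011,0,0,0],[0,0,0,0,0,0,0],[0,0.008,0,0.0014,0,0,0],[0,0.008,0,0.0014,0,0,0],[0,0.008,0,0.0014,0,0,0],[0,0.006,0,0.001,0,0,0],[0,0.004,0,0.0007,0,0,0],[0,0,0,0,0,0,0]]'; python3 - <<'E'
from h import *
im,d=shot('side'); cv2.imwrite('pics/s3.png',cv2.resize(im[180:370,260:460],None,fx=3,fy=3)[:,:,::-1])
E
```

```text
t: 15.35
position: [518.1, -254.1, 83.8]
orientation: [[0.03, 1.0, 0.006], [0.984, -0.03, 0.173], [0.173, 0.0, -0.985]]
wrist_force: [-0.9, -0.6, 0.2]
width: 88.3
gripper_force: 0.0
```

View pics/s3.png

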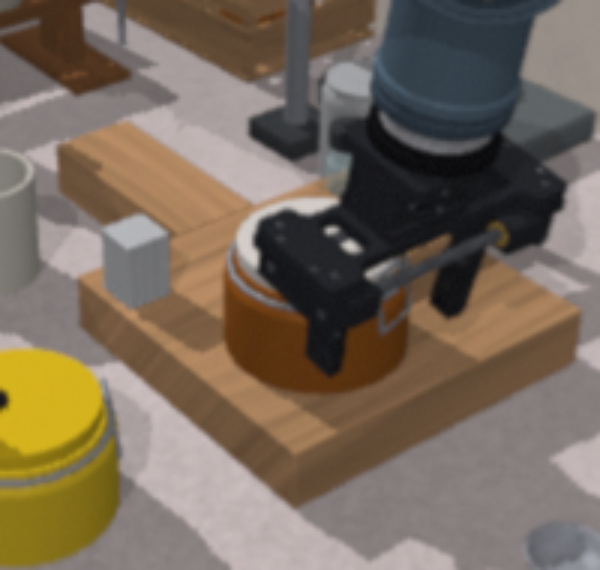

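```bash
python3 -m pendant '[[0,0,0,0.0025,0,0,0],[0,0.004,0,0.0007,0,0,0],[0,0.004,0,0.0007,0,0,0],[0,0.004,0,0.0007,0,0,0],[0,0.004,0,0.0007,0,0,0],[0,0.0059,0.0024,0.001,0,0,0],[0,0.0059,0.0024,0.001,0,0,0],[0,0.0059,0.0024,0.001,0,0,0],[0,0.0059,0.0024,0.001,0,0,0],[0,0.0059,0.0024,0.001,0,0,0]]'
```

```text
t: 16.23
position: [531.5, -208.4, 80.9]
orientation: [[0.031, 1.0, 0.005], [0.984, -0.032, 0.174], [0.174, -0.0, -0.985]]
wrist_force: [0.5, -2.3, -2.1]
width: 88.1
gripper_force: 1.2
```

```bash
python3 -m pendant '[[0,0.0059,0.0024,0.001,0,0,0],[0,0.0059,0.0024,0.001,0,0,0],[0,0.0059,0.0024,0.001,0,0,0],[0,0.0059,0.0024,0.001,0,0,0],[0,0.0059,0.0024,0.001,0,0,0],[0,0.0059,0.0024,0.001,0,0,0],[0,0.0059,0.0024,0.001,0,0,0],[0,0.004,0.0016,0.0007,0,0,0],[0,0.002,0.0008,0.0003,0,0,0],[0,0,0,0,0,0,0]]'; cat > look.py <<'E'
from h import *
import sys
s=env.read_state(); p=s['position']; J=p[:2]+49.7*np.array([.031,.9995]); print('expected jar',J.round(1),'z',p[2].round(1))
U,V=np.meshgrid(np.arange(640),np.arange(480))
for n in('top','side'):
    im,d=shot(n); hsv=cv2.cvtColor(im,cv2.COLOR_RGB2HSV)
    P=cloud(n,np.c_[U.ravel(),V.ravel()],d.ravel()).reshape(480,640,3); r=np.hypot(P[:,:,0]-J[0],P[:,:,1]-J[1])
    b=(hsv[:,:,2]<70)&(abs(P[:,:,2]-123)<5)&(np.hypot(P[:,:,0]-J[0]+4,P[:,:,1]-J[1]-14)<22)
    k,lab,st,c=cv2.connectedComponentsWithStats(b.astype(np.uint8))
    for i in range(1,k):
        if st[i,4]>25: print(n,'dark px',c[i].round(1),st[i,4],'xy',onz(n,[c[i]],124)[0].round(1))
    l=(abs(P[:,:,2]-118)<9)&(r<70)&(hsv[:,:,1]<60)&(hsv[:,:,2]>90); Q=P[l]
    if len(Q): print(n,'lid pts',len(Q),'x',Q[:,0].min().round(1),Q[:,0].max().round(1),'y',Q[:,1].min().round(1),Q[:,1].max().round(1))
    if len(sys.argv)>1 and n==sys.argv[1]: cv2.imwrite(f'pics/{sys.argv[2]}.png',cv2.resize(im[130:350,230:450],None,fx=2.7,fy=2.7)[:,:,::-1])
E
python3 look.py top t4
```

```text
t: 17.07
position: [552.3, -161.1, 81.5]
orientation: [[0.031, 1.0, 0.006], [0.984, -0.031, 0.174], [0.174, 0.0, -0.985]]
wrist_force: [0.1, -1.2, -0.7]
width: 87.9
gripper_force: 0.3
expected jar [ 553.8 -111.4] z 81.5
top dark px [364.5 225.1] 68 xy [549.9 -98.5 124. ]
top lid pts 1438 x 497.6 609.2 y -151.8 -56.8
side lid pts 130 x 494.6 594.7 y -167.9 -78.7
```

View pics/t4.png

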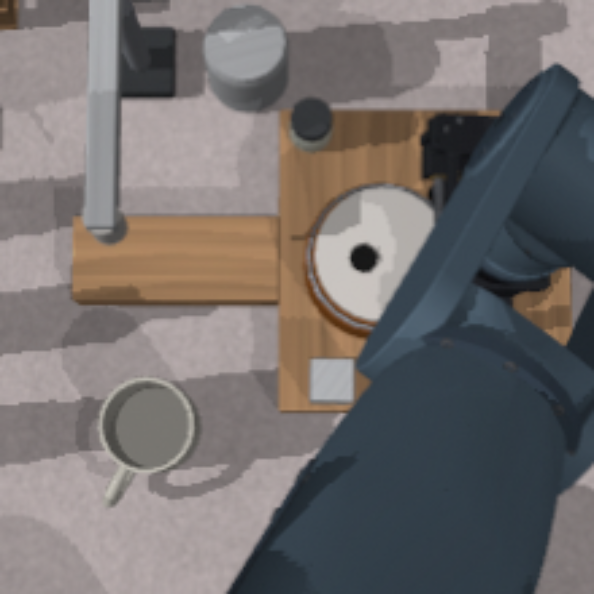

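Port is at crop (364,258), ahead of the gripper, and the jar sits in the cradle as expected. I check how far the arm extends forward at bar height before going under the bar.

```bash
python3 - <<'E'
from h import *
U,V=np.meshgrid(np.arange(640),np.arange(480)); p=env.read_state()['position']
for n in('top','side'):
    im,d=load(n); hsv=cv2.cvtColor(im,cv2.COLOR_RGB2HSV)
    P=cloud(n,np.c_[U.ravel(),V.ravel()],d.ravel()).reshape(480,640,3)
    for z in range(130,560,40):
        k=(P[:,:,2]>z)&(P[:,:,2]<z+40)&(d>0)&(np.hypot(P[:,:,0]-p[0],P[:,:,1]-p[1])<150)&(P[:,:,0]>p[0]-60); Q=P[k]
        if len(Q)>10: print(n,z,len(Q),'rel y max',np.percentile(Q[:,1],99).round()-p[1].round(),'rel x',(Q[:,0].min()-p[0]).round(),(Q[:,0].max()-p[0]).round())
E
```

```text
top 130 129 rel y max 21.0 rel x -11.0 85.0
top 170 460 rel y max 18.0 rel x -48.0 94.0
top 210 140 rel y max -4.0 rel x -42.0 -29.0
top 250 106 rel y max -5.0 rel x -41.0 -26.0
top 290 144 rel y max -7.0 rel x -39.0 -18.0
top 330 197 rel y max 4.0 rel x -59.0 35.0
top 370 722 rel y max 43.0 rel x -59.0 68.0
top 410 3537 rel y max 50.0 rel x -60.0 63.0
top 450 703 rel y max 50.0 rel x -60.0 26.0
top 490 164 rel y max 46.0 rel x -60.0 -38.0
side 130 570 rel y max 8.0 rel x -60.0 89.0
side 170 1146 rel y max 4.0 rel x -60.0 93.0
side 210 861 rel y max 6.0 rel x -45.0 28.0
side 250 789 rel y max -8.0 rel x -44.0 27.0
side 290 834 rel y max -18.0 rel x -42.0 22.0
side 330 708 rel y max -38.0 rel x -60.0 -3.0
side 370 1035 rel y max -47.0 rel x -60.0 60.0
side 410 1518 rel y max 8.0 rel x -60.0 61.0
side 450 820 rel y max 31.0 rel x -60.0 22.0
side 490 52 rel y max 42.0 rel x -60.0 -41.0
```

```bash
python3 -m pendant '[[0,0.003,0.0005,0.0005,0,0,0],[0,0.006,0.0012,0.001,0,0,0],[0,0.0069,0.0012,0.0012,0,0,0],[0,0.0069,0.0012,0.0012,0,0,0],[0,0.0069,0.0012,0.0012,0,0,0],[0,0.0069,0.0012,0.0012,0,0,0],[0,0.0069,0.0012,0.0012,0,0,0],[0,0.0069,0.0012,0.0012,0,0,0],[0,0.0069,0.0012,0.0012,0,0,0],[0,0.0069,0.0012,0.0012,0,0,0]]' && python3 -m pendant '[[0,0.0069,0,0.0012,0,0,0],[0,0.0069,0,0.0012,0,0,0],[0,0.0069,0,0.0012,0,0,0],[0,0.0069,0,0.0012,0,0,0],[0,0.0069,0,0.0012,0,0,0],[0,0.0069,0,0.0012,0,0,0],[0,0.006,0,0.001,0,0,0],[0,0.004,0,0.0007,0,0,0],[0,0.002,0,0.0003,0,0,0],[0,0,0,0,0,0,0]]'; python3 look.py
```

```text
t: 18.0
position: [565.5, -96.2, 81.6]
orientation: [[0.031, 1.0, 0.005], [0.984, -0.032, 0.174], [0.174, 0.0, -0.985]]
wrist_force: [-0.8, -3.5, 0.5]
width: 88.1
gripper_force: 1.6
t: 18.83
position: [566.9, -42.1, 81.7]
orientation: [[0.031, 1.0, 0.005], [0.984, -0.031, 0.174], [0.174, -0.0, -0.985]]
wrist_force: [-0.1, 0.1, -0.1]
width: 88.3
gripper_force: 0.5
expected jar [568.5   7.6] z 81.7
top dark px [306.4 219.5] 72 xy [564.9  20.7 124. ]
top lid pts 1041 x 519.3 621.3 y -27.3 60.2
side lid pts 161 x 513.4 613.4 y -52.3 46.2
```

```bash
python3 -m pendant '[[0,0.003,0,0.0005,0,0,0],[0,0.006,0,0.001,0,0,0],[0,0.0069,0,0.0012,0,0,0],[0,0.0069,0,0.0012,0,0,0],[0,0.0069,0,0.0012,0,0,0],[0,0.0069,0,0.0012,0,0,0],[0,0.006,0,0.001,0,0,0],[0,0.004,0,0.0007,0,0,0],[0,0.002,0,0.0003,0,0,0],[0,0,0,0,0,0,0]]'; python3 look.py side s5
```

```text
t: 19.77
position: [568.5, 7.3, 82.0]
orientation: [[0.031, 1.0, 0.005], [0.984, -0.031, 0.174], [0.174, -0.0, -0.985]]
wrist_force: [-0.6, -0.2, -0.6]
width: 87.7
gripper_force: 0.3
expected jar [570.   56.9] z 82.0
top dark px [282.8 219.7] 75 xy [565.8  69.6 124. ]
top lid pts 786 x 519.3 624.6 y 23.5 110.6
side lid pts 171 x 549.6 617.8 y 0.0 103.0
```

View pics/s5.png

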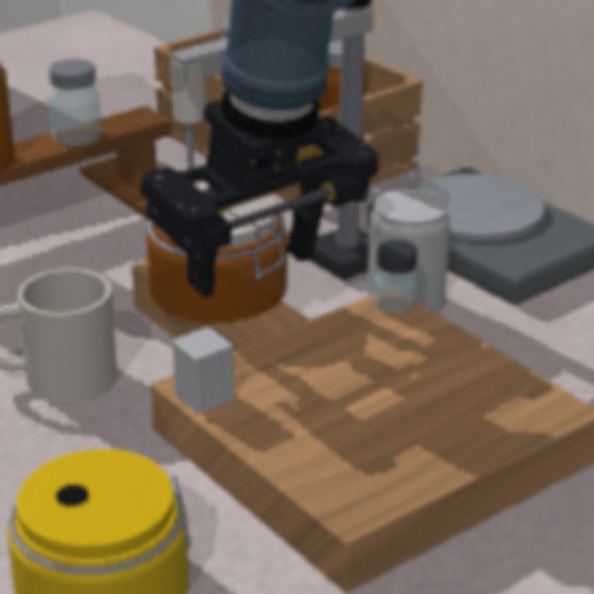

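The jar is on the beam just short of the needle, with everything else in place. About 16 mm remain.

```bash
python3 -m pendant '[[0,0.002,0.0007,0.0003,0,0,0],[0,0.003,0,0.0005,0,0,0],[0,0.003,0,0.0005,0,0,0],[0,0.003,0,0.0005,0,0,0],[0,0.0025,0,0.0005,0,0,0],[0,0.0015,0,0.0003,0,0,0],[0,0.001,0,0.0002,0,0,0],[0,0,0,0,0,0,0],[0,0,0,0,0,0,0],[0,0,0,0,0,0,0]]'; python3 look.py
```

```text
t: 20.7
position: [569.9, 22.8, 82.2]
orientation: [[0.031, 0.999, 0.006], [0.984, -0.032, 0.174], [0.174, 0.0, -0.985]]
wrist_force: [0.7, -1.8, 0.1]
width: 88.2
gripper_force: 0.8
expected jar [571.4  72.5] z 82.2
top dark px [275.9 220.2] 45 xy [565.2  83.9 124. ]
top lid pts 666 x 523.3 622.8 y 40.0 127.2
side lid pts 185 x 545.4 620.1 y 16.5 119.8
```

Rigid offset puts the port at about (567.5, 85.3) against the needle at (567, 86). I back straight off and look.

```bash
python3 -m pendant '[[0,-0.004,0,-0.0007,0,0,0],[0,-0.01,0,-0.0018,0,0,0],[0,-0.02,0,-0.0035,0,0,0],[0,-0.03,0,-0.0053,0,0,0],[0,-0.03,0,-0.0053,0,0,0],[0,-0.03,0,-0.0053,0,0,0],[0,-0.02,0,-0.02,0,0,0],[0,-0.015,0,-0.03,0,0,0],[0,-0.005,0,-0.03,0,0,0],[0,0,0,-0.02,0,0,0]]'; python3 - <<'E'
from h import *
U,V=np.meshgrid(np.arange(640),np.arange(480))
for n in('top','side'):
    im,d=shot(n); hsv=cv2.cvtColor(im,cv2.COLOR_RGB2HSV)
    P=cloud(n,np.c_[U.ravel(),V.ravel()],d.ravel()).reshape(480,640,3)
    l=(abs(P[:,:,2]-122)<3.5)&(np.hypot(P[:,:,0]-571,P[:,:,1]-72)<75)&(hsv[:,:,1]<80); Q=P[l].astype(np.float32)
    c,r=cv2.minEnclosingCircle(Q[:,:2]); print(n,'lid',np.round(c,1),round(r,1),len(Q),Q[:,2].mean())
    if n=='side': cv2.imwrite('pics/s6.png',cv2.resize(im[100:300,180:420],None,fx=3,fy=3)[:,:,::-1])
E
```

```text
t: 21.63
position: [564.3, -163.3, 176.1]
orientation: [[0.034, 0.999, 0.008], [0.984, -0.035, 0.172], [0.172, 0.002, -0.985]]
wrist_force: [0.5, 0.3, -0.3]
width: 88.7
gripper_force: 0.0Traceback (most recent call last):
  File "<stdin>", line 7, in <module>
cv2.error: OpenCV(4.12.0) /io/opencv/modules/imgproc/src/shapedescr.cpp:201: error: (-215:Assertion failed) count >= 0 && (depth == CV_32F || depth == CV_32S) in function 'minEnclosingCircle'
```

```bash
python3 - <<'E'
from h import *
U,V=np.meshgrid(np.arange(640),np.arange(480))
for n in('top','side'):
    im,d=shot(n); hsv=cv2.cvtColor(im,cv2.COLOR_RGB2HSV)
    P=cloud(n,np.c_[U.ravel(),V.ravel()],d.ravel()).reshape(480,640,3)
    l=(abs(P[:,:,2]-122)<3.5)&(np.hypot(P[:,:,0]-571,P[:,:,1]-72)<75)&(hsv[:,:,1]<80); Q=P[l]
    c,r=cv2.minEnclosingCircle(Q[:,:2].astype(np.float32)); print(n,'lid',np.round(c,1),round(r,1),len(Q),Q[:,2].mean())
    b=l&(hsv[:,:,2]<60); 
    k,lab,st,cc=cv2.connectedComponentsWithStats(b.astype(np.uint8))
    for i in range(1,k):
        if st[i,4]>10: print(n,'dark',cc[i].round(1),st[i].tolist(),onz(n,[cc[i]],124)[0].round(1))
print('needle proj side',proj('side',[[567,86,143],[567,86,195],[567,86,124]]).round(1).tolist())
im=load('side')[0]; A=cv2.resize(im[150:240,255:375],None,fx=6,fy=6,interpolation=2); cv2.imwrite('pics/s6.png',A[:,:,::-1])
E
```

```text
top lid [571.4  68.4] 53.4 1531 122.15579482506799
top dark [275.9 220. ] [271, 215, 9, 9, 33] [565.7  83.7 124. ]
side lid [570.9  67.7] 54.0 770 122.13195205238556
side dark [301.1 201.9] [298, 201, 7, 3, 14] [565.7  83.  124. ]
needle proj side [[300.6, 193.8], [299.9, 172.6], [300.8, 201.2]]
```

View pics/s6.png

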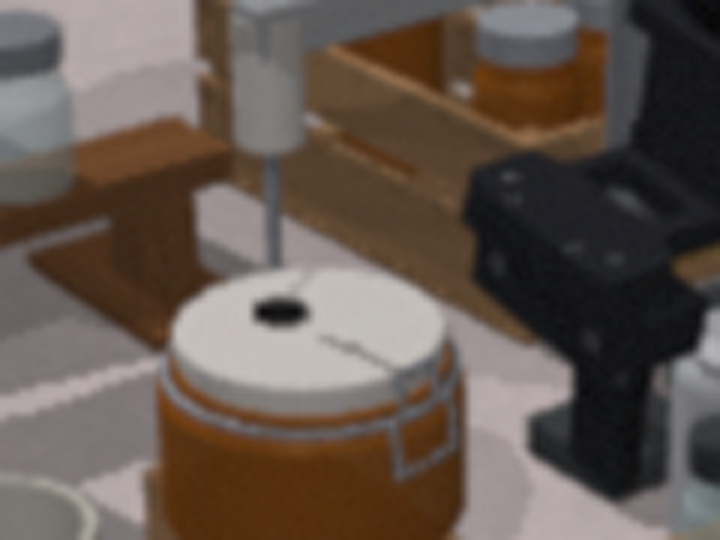

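Picture: the port at crop (281,311) lies straight below the needle tip at crop (273,265). The tip dropped 19 mm would land at about (275,309), so the offset is about 2 mm, and the second estimate, from the lid circle in the top view, gives about 3.5 mm. Both are inside the 8 mm limit. The gripper is clear, so I hand in.

```bash
python3 -c "
from workcell import env
print(env.finish_job())"
```

```text
the job is handed in; nothing more can be done
None
```

Job handed in with no verdict returned: the bottle stands upright and released on the ledge between the two jars, and the jar stands on the beam with its port about 2–3.5 mm from under the needle tip by my camera measurements (limit 8 mm).

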